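# Snap the missing dial knob back onto a controller

### The arm

A 6-joint arm with a two-finger parallel gripper is mounted at the origin on a cart in front of the work surface, level with it; the furniture and walls round the work are solid. World frame = base frame: x ahead of the robot, y to its left, z up, the work surface at z = 0. Lengths are in m, angles in rad, forces in N, time in s.
With the tool pointing down it reaches from about 0.35 to 0.975 m from the base axis. Payload 4.9 kg.
Tool frame: the origin (TCP) lies at the very end of the fingers, on their centre line; the grasp point (between the pads) lies 19 mm behind it (pinch_z is the distance from the TCP to the grasp point, in m); z points along the fingers, y is the line along which they close (so a half turn about z gives the same grasp; the last joint's range is limited). The gripper opens to 85 mm and grips with 20 to 120 N. Pads are 22 mm wide; open, the fingers measure 114 mm over their backs; the gripper's body (76 mm by 85 mm) begins 54 mm behind the grasp point. The pads swing forward as they close: fully open they stand 13 mm farther back than shut.
Start: joints at [-0.119, 0.053, 1.613, -0, 1.476, -0.119], TCP at [0.625, 0, 0.231] pointing down, gripper open.
Joint ranges: [-3.01, 3.01], [-1.01, 2.22], [0.06, 2.58], [-1.02, 4.17], [0.09, 2.62], [-3.14, 3.14]. Speed limits (rad/s): [2.57, 2.57, 3.14, 3.14, 3.14, 3.14].

### API

Orientations are given as a unit quaternion [w, x, y, z].
In Python, from plant import * gives the robot as it stands. The module is installed in compiled form; this text tells all that it offers.
- The arm moves only by the tool play_rows, never from a script. Its arguments are lists of equal length, an entry for each row: "linear": the shift along the world's x, y, z in m, a list of three; "turn": the turn about the world's z in degrees. A call has 1 to 8 rows; each row shifts and turns the commanded pose from where the row before left it; what a row does not reach is not made up. A row lasts 1/8 s, in which the tool goes at most 62.5 mm and 10.7 degrees, less where a joint would pass 70% of its speed; a pose out of reach is approached as far as the arm can. A call is refused whole if a number of a shift passes 0.0625 or a number of a turn 10.7, either way. A call with a gripper value outside its range is refused whole. "hand" is the finger opening in m, from 0 to 0.0854, set as the call begins (left out, the last holds). The fingers move at their own pace and stop on an object; the grip force is fixed at half the most. Time passes only in rows, so rows that do not move let the fingers close. It gives the time, the measured TCP pose, the force, the opening and the grip force at its end, in the units of the state.
- state(): the state, without advancing time (a new reading comes with each control period).
- grab_frame(name): name is "scene" or "side" or "wrist"; returns the picture (480x640x3 uint8, red, green, blue); there is no depth.
- camera_info(name): a dict with "camera_matrix" (3x3 intrinsics, pixels), "origin" and "attitude" of the camera in the world; the wrist camera has in their place "mount" (4x4, takes a point from camera to tool coordinates, whose origin is the TCP and whose axes are the flange's). Camera axes: x right, y down, z forward; pixel columns grow to the right and rows downward; lengths in m; the calibration is good to about 2 mm. A picture is of the moment at which its call begins: read the wrist's pose just before it. camera_info takes no time and is no camera call.
- job_done(): hands the job in; it is judged then, once.
Trained networks look in the newest picture that a camera, given by its name, has taken for a name from the list of things; names that differ only in an ending like _2 or _b are one class to them, and where a whole thing is asked for, a point or a joint stands for the part that bears it (a point fixed in the world has none). Each returns a list of dicts, best first, with "p" (0 to 1); they miss things now and then, are a little off and sometimes report something else, mostly with a low value. They report only what shows in the picture. A call takes as long as a camera call. They do not tell look-alikes from the thing itself.
- trace(camera, thing): "region" (480x640 bool, what is visible of it) and "location" ([column, row] in pixels, amid what is visible of it).
The state is a dict: "time": time; "joint_pos": joint angles; "joint_vel": joint speeds; "joint_efforts": joint torques, N m; "tool_pos": TCP position; "tool_rot": TCP orientation; "contact_force": force on the tool from outside, world axes, zero at the start; "ft_torque": the same for the moment, N m; "gripper_width": opening from 0.0 (shut) to 1.0 (fully open); "grasp_force": force on a finger pad.
Only numpy, scipy, OpenCV 4.12 (cv2) and the standard library are available. Lean on these libraries where they do the work, as an engineer would, in place of code of your own. Each camera call takes 0.05 s, during which the arm holds its last target. There are 200 camera calls.

### The job

The black dial knob has come off the small grey controller box: pick it up and fit it on the box's sprung D-shaft at whatever angle the shaft now stands, turning the knob under a light press to feel for the flat, and push it on gently until it snaps fully home, never pushing the shaft down to its bottom stop. Then turn the fitted knob anticlockwise to the off stop, so that its pointer faces the front mark, and let go, leaving the other things on the table where they are.

Things in the scene. Friction and masses are not known exactly. Their poses are not given: they have to be found in the camera images.
- knob: loose black plastic dial knob, about 60 g, standing bore down: round skirt 44 mm across, 6 mm high, and across it a grip bar 18 mm thick (its y), 44 mm long (its x), from 5 to 36 mm above the underside. The bar's -x end runs into a pointed nose (27 mm from the axis) and has a white line on top: the pointer. Origin: centre of the skirt's underside, z up
- knob_pointer (a point): point on the knob under its pointer, 22 mm from the knob's axis toward its -x, 6 mm above its underside
- knob_bore (a point): mouth of the knob's bore, in the centre of the underside. Bore 13 mm across, 17 mm deep: the first 4 mm are round, above that it has a flat on the pointer (-x) side, 3.5 mm from the axis. A groove in its wall takes the shaft's two snap pins
- controller: small grey metal box, fixed, level, 120 mm (its x) by 110 mm (its y), flat top 46 mm above the table. Origin under its centre at table height; its front is its own -x side. On the top, centred, a black dial plate 72 mm wide with a white scale
- front_mark (a point): front mark (off) on the box's top: long white tick and aluminium bar, 40 mm from the dial's axis toward the box's -x. The rest of the scale runs on from it clockwise, seen from above
- spindle: bush that carries the upright steel shaft, in the middle of the box's top; origin on the axis, level with the top (46 mm above the table) when not pressed. Sprung: shaft and bush give straight down, 2 N at first and 2 N more per mm, to a bottom stop at 10 mm (22 N). It does not turn, so its orientation does NOT show the shaft's angle
- spindle_tip (a point): centre of the shaft's upper end, 30 mm above the origin of spindle. Shaft 12 mm thick, round edge of its end chamfered 1 mm, one flat 3 mm from the axis. It turns (0.06 N m friction) from the off stop, flat facing the front mark, to 2.4 rad clockwise of it (from above); it starts at an unmeasured angle 0.6 to 1.8 rad clockwise of the mark
- shaft_pins (a point): point on the axis at the height of two sprung pins in the shaft's sides, 10 mm below the tip. Turned wrongly, the knob sits with its underside 4 mm below the tip; flat on flat (0.15 rad play) it drops to about 8.5 mm, onto the pins; a push of 4 to 14 N takes it over them, and they snap into its groove when it is home, underside 17 mm below the tip
- weight_1: bystander: brass gram weight, 22 mm wide, 32 mm high; origin under its centre
- loupe: bystander: black loupe, 38 mm wide, 32 mm high; origin under its centre
- cot_box: bystander: small white carton, 110 x 65 x 51 mm; origin under its centre
- brush: bystander: thin brush, 131 mm long, lying; origin under its centre
- caliper: bystander: sliding caliper, 200 mm long, lying; origin under its centre
- swab_pot: bystander: clear pot of cotton swabs, 52 mm wide, 101 mm high; origin under its centre
There are look-alikes about, which are no part of the job. What is shaped like the knob but yellow is not meant.

How it is judged:
On the way, in this order (a step that is already met when the one before it is completed fails the run):
1. the knob has been picked up (height (world z) of knob above 0.055 m), for 0.1 s.
2. the knob is snapped fully home on the shaft while the shaft is still turned up (its pointer clockwise of the front mark) (z of knob in the frame of spindle between 0.01 and 0.015 m and horizontal distance between knob and spindle_tip below 0.003 m and angle between knob's own z axis and vertical below 0.1 rad and y of knob_pointer in the frame of controller above 0.007 m), for 0.2 s.
At the end, for the whole second after the job is handed in: the knob is home on the shaft (underside 10 to 15 mm above the origin of the spindle, within 3 mm of the axis, upright within 0.1 rad), its pointer at the front mark (the pointer point within 7 mm to either side of the box's -x axis, about 18 degrees), at rest and released (z of knob in the frame of spindle between 0.01 and 0.015 m and horizontal distance between knob and spindle_tip below 0.003 m and angle between knob's own z axis and vertical below 0.1 rad and y of knob_pointer in the frame of controller between -0.007 and 0.007 m and x of knob_pointer in the frame of controller below -0.01 m and linear speed of knob below 0.02 m/s); the robot touches nothing.
It fails at once if the sprung shaft is pushed down to its bottom stop (more than 9.5 mm) (z of spindle in the frame of controller below 0.0365 m).
It fails at once if a bystander is moved by more than 30 mm (distance of any of weight_1, loupe, cot_box, brush, caliper, swab_pot from where it was at the start of the episode above 0.03 m).
It also fails if it takes over 61 s, if anything falls off the work surface, if the arm or the gripper's body presses on something with over 40 N, if the wrist force passes 120 N, or if a joint passes its speed limit or range.

## Working session

There is one attempt and no reset: what is moved stays moved. The work goes in short steps, Python scripts to look and compute and a tool call to move; the robot and the scene stay as the last step left them, time stands still between calls to the robot, and variables do not carry over. Pictures are saved under pics/ and viewed, at most 10 in all, crops included, and the job is handed in when it is done.

Besides the shell and the picture viewer there is one more tool, called after ">>>" by a JSON object that holds its "api" and its "payload", one argument or row to a line. play_rows: Moves the arm, as the interface text tells. Its arguments: {"type":"object","properties":{"linear":{"type":"array","items":{"type":"array","items":{"type":"number"}}},"turn":{"type":"array","items":{"type":"number"}},"hand":{"type":"number"}},"required":["linear","turn"]}

```bash
mkdir -p pics; cat > h.py <<'E'
from plant import *
import numpy as np, cv2
from scipy.spatial.transform import Rotation as R
def q2m(q): q=np.array(q,float); return q if q.shape==(3,3) else R.from_quat([q[1],q[2],q[3],q[0]]).as_matrix()
def cam(name):
    c=camera_info(name); K=np.array(c["camera_matrix"])
    if "mount" in c:
        s=state(); T=np.eye(4); T[:3,:3]=q2m(s["tool_rot"]); T[:3,3]=s["tool_pos"]; T=T@np.array(c["mount"])
        return K,T[:3,3],T[:3,:3]
    return K,np.array(c["origin"]),q2m(c["attitude"])
def ray(c,px,z):
    K,o,M=c; d=M@np.linalg.inv(K)@np.array([px[0],px[1],1.]); return o+d*(z-o[2])/d[2]
def proj(c,P):
    K,o,M=c; p=K@(M.T@(np.array(P)-o)); return p[:2]/p[2]
def shot(name,fn=None):
    c=cam(name); im=grab_frame(name)
    if fn: cv2.imwrite(fn,im[:,:,::-1])
    return c,im
E
python3 - <<'E'
from h import *
for n in ("scene","side","wrist"):
    print(n,camera_info(n))
ims=[]
for n,th in (("scene",["knob","controller","spindle","spindle_tip","knob_pointer"]),("wrist",["knob","controller","spindle_tip"])):
    c,im=shot(n,f"pics/{n}0.png"); 
    for t in th:
        for r in trace(n,t)[:4]:
            print(n,t,round(r["p"],2),np.round(r["location"]),r["region"].sum(),np.round(ray(c,r["location"],0.02),3))
shot("side","pics/side0.png")
print(state())
E
```

```text
scene {'camera_matrix': array([[484.96432623,   0.        , 317.48833919],
       [  0.        , 484.96432623, 235.77934087],
       [  0.        ,   0.        ,   1.        ]]), 'origin': array([ 0.06404846, -0.77636128,  0.76369163]), 'attitude': array([-0.44201956,  0.85491277, -0.2393131 ,  0.12834373])}
side {'camera_matrix': array([[494.28466091,   0.        , 319.48876845],
       [  0.        , 494.28466091, 239.66128106],
       [  0.        ,   0.        ,   1.        ]]), 'origin': array([-0.1630559 , -0.54162322,  0.60814322]), 'attitude': array([-0.44511667,  0.78905382, -0.362528  ,  0.21872053])}
wrist {'camera_matrix': array([[419.64158565,   0.        , 320.23363941],
       [  0.        , 419.64158565, 238.46651565],
       [  0.        ,   0.        ,   1.        ]]), 'mount': array([[-8.26486894e-04, -9.47118723e-01, -3.20882286e-01,
         8.43491385e-02],
       [ 9.99999491e-01, -5.97081572e-04, -8.13317995e-04,
         4.82323559e-04],
       [ 5.78715801e-04, -3.20882795e-01,  9.47118734e-01,
        -1.42129610e-01],
       [ 0.00000000e+00,  0.00000000e+
[... 876 characters left out ...]
_pos': array([-1.19014235e-01,  5.26895966e-02,  1.61286206e+00,  9.72390190e-06,
        1.47600592e+00, -1.19015202e-01]), 'joint_vel': array([0.00121016, 0.00059257, 0.00038084, 0.00113983, 0.00063128,
       0.00056884]), 'joint_efforts': array([ 4.55484712e-05, -3.93312442e+01, -3.70136833e+01, -7.94416565e-05,
        9.76992014e-04,  4.12982672e-06]), 'tool_pos': array([ 6.24996260e-01, -5.30858409e-06,  2.31332725e-01]), 'tool_rot': array([1.07978029e-05, 7.07106765e-01, 7.07106798e-01, 1.46486648e-05]), 'contact_force': array([-0.41717461, -0.08009604, -0.26480885]), 'ft_torque': array([ 0.02785724,  0.04348502, -0.01395014]), 'grasp_force': 0.0, 'gripper_width': 0.9996608166752109}
```

View pics/scene0.png

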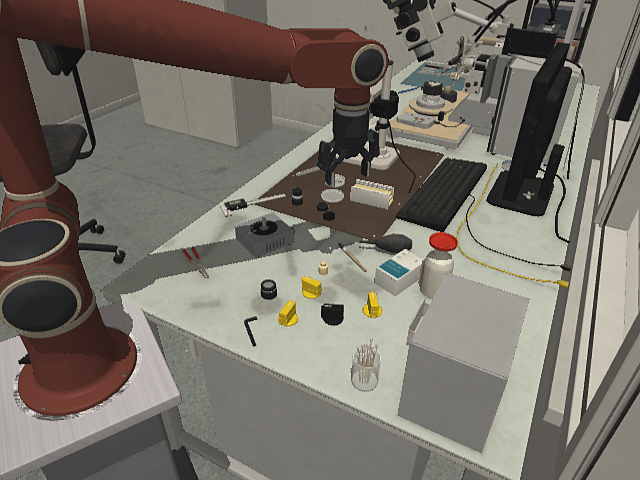

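View pics/wrist0.png

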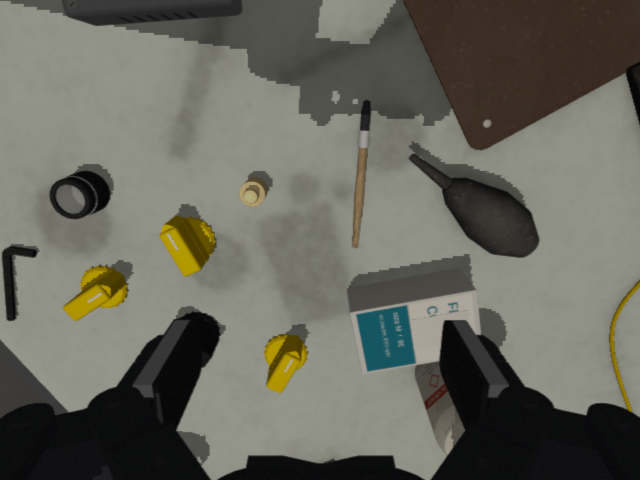

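Scene picture: black knob at (333,313). Look-alikes are the yellow knobs at (289,314), (312,287) and (373,304), and the black loupe at (269,289). By colour and shape I choose (333,313), which is about (0.50,-0.145) in the world. The controller is at (264,235). In the wrist view the left finger hides the knob, so I'll move the hand above it and check with a close crop.

>>> {"api": "play_rows", "payload": {
  "linear": [
    [-0.045,-0.045,0],
    [-0.045,-0.045,0],
    [-0.035,-0.04,0],
    [0,0,0],
    [0,0,0]
  ],
  "turn": [0,0,0,0,0]
}}

```text
time: 1.18
tool_pos: [0.5018, -0.1283, 0.2316]
tool_rot: [0.0, 0.707, 0.707, 0.0]
contact_force: [0.5, 0.6, 0.1]
gripper_width: 0.998
grasp_force: 0.0
```

```bash
python3 - <<'E'
from h import *
c,im=shot("wrist","pics/w1.png"); print(state()["tool_pos"])
for t in("knob","knob_pointer"):
  for r in trace("wrist",t)[:4]:
    print(t,round(r["p"],2),np.round(r["location"]),r["region"].sum(),np.round(ray(c,r["location"],0.036),3), im[r["region"]].mean(0))
cv2.imwrite("pics/w1c.png",cv2.resize(im[100:400,160:480],(640,600),interpolation=cv2.INTER_CUBIC)[:,:,::-1])
E
```

```text
[ 0.50209635 -0.12790836  0.23149432]
knob 0.83 [321.  92.] 2472 [ 0.503 -0.041  0.036] [97.19417476 79.89927184  3.68446602]
knob 0.81 [319. 210.] 2082 [ 0.501 -0.133  0.036] [22.03170029 21.48511047 21.63400576]
knob 0.57 [218. 155.] 2442 [ 0.421 -0.088  0.036] [148.77231777 128.13841114   8.53890254]
knob 0.56 [415. 235.] 2202 [ 0.582 -0.155  0.036] [132.88056312 111.43914623   7.48274296]
knob_pointer 0.89 [318. 210.] 2105 [ 0.5   -0.133  0.036] [22.49928741 21.96579572 22.05605701]
knob_pointer 0.81 [220. 154.] 2445 [ 0.423 -0.088  0.036] [148.91533742 128.30306748   8.75214724]
knob_pointer 0.78 [417. 234.] 2122 [ 0.584 -0.155  0.036] [133.66163996 111.72855796   5.2393968 ]
knob_pointer 0.7 [324.  96.] 2435 [ 0.505 -0.043  0.036] [97.23285421 79.82792608  3.13100616]
```

View pics/w1c.png

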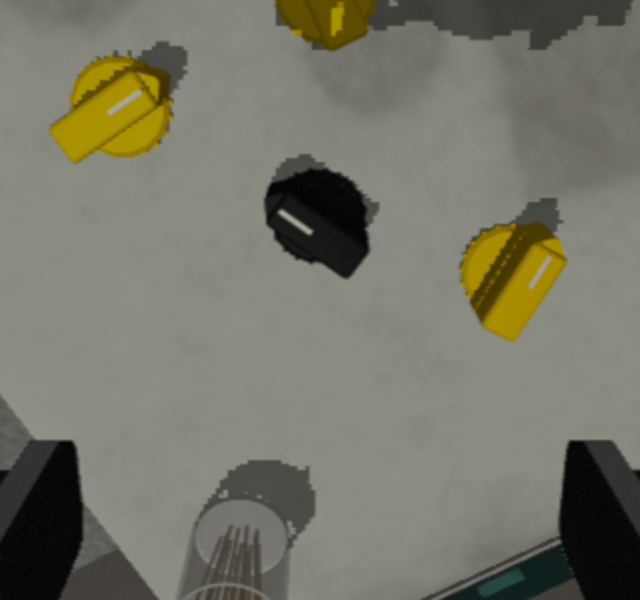

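The crop confirms the black knob (full-frame about (319,210)), with its white pointer line from (300,206) to (316,217) and the tail end of the bar at (338,231). The yellow knobs are at (218,155), (415,235) and (321,92), and the pot is at (280,365).

```bash
python3 - <<'E'
from h import *
c=cam("wrist")
f=lambda x,y,z=0.036: ray(c,(160+x/2,100+y/2),z)
l0,l1=f(280,212),f(312,235); e1,e2=f(368,248),f(347,277)
print(l0,l1,e1,e2,np.linalg.norm(e1-e2))
em=(e1+e2)/2; d=em-l0; d/=np.linalg.norm(d); print("dir nose->tail deg",np.degrees(np.arctan2(d[1],d[0])),"axis",em-0.022*d)
d2=l1-l0; print(np.degrees(np.arctan2(d2[1],d2[0]))); w=e1-e2;print("perp",np.degrees(np.arctan2(w[1],w[0])))
im=cv2.imread("pics/w1.png")
r=[x for x in trace("wrist","knob") if abs(x["location"][0]-319)<15][0]["region"]
# white line by brightness inside dark surroundings
g=cv2.cvtColor(im,cv2.COLOR_BGR2GRAY); m=np.zeros_like(g); m[200:224,294:322]=1
rr=cv2.morphologyEx(r.astype(np.uint8),cv2.MORPH_CLOSE,np.ones((7,7)))
ys,xs=np.where((g>120)&(rr>0)&(m>0)); p=np.array([ray(c,(x,y),0.036)[:2] for x,y in zip(xs,ys)])
mu=p.mean(0);u,s,v=np.linalg.svd(p-mu);print("line",len(p),mu,np.degrees(np.arctan2(v[0][1],v[0][0])),(p-mu)@v[0])if len(p)<40 else print(len(p))
print("pot",ray(c,(280,365),0.1), "skirt bbox top", [ray(c,q,0.006) for q in ((320,184),(292,200),(345,205))])
E
```

```text
[ 0.48569932 -0.12919594  0.036     ] [ 0.4989117  -0.13906186  0.036     ] [ 0.52239365 -0.14470388  0.036     ] [ 0.51372216 -0.15755808  0.036     ] 0.01550565131010272
dir nose->tail deg -34.13232312448027 axis [ 0.49984754 -0.13878665  0.036     ]
-36.7493421177428
perp 55.996234448516226<stdin>:14: RuntimeWarning: Mean of empty slice.
  ret = ret.dtype.type(ret / rcount)
Traceback (most recent call last):
numpy.linalg.LinAlgError: 1-dimensional array given. Array must be at least two-dimensional
```

>>> {"api": "play_rows", "payload": {
  "linear": [
    [-0.002,-0.01,0],
    [0,0,-0.02],
    [0,0,-0.02],
    [0,0,-0.02],
    [0,0,-0.02],
    [0,0,0],
    [0,0,0]
  ],
  "turn": [10,10,10,10,10,5,0],
  "hand": 0.05
}}

```text
time: 2.25
tool_pos: [0.4999, -0.1377, 0.1509]
tool_rot: [-0.0, 0.301, 0.954, 0.0]
contact_force: [-0.9, -0.1, 1.1]
gripper_width: 0.583
grasp_force: 0.0
```

```bash
python3 - <<'E'
from h import *
c=cam("scene"); grab_frame("scene")
for r in trace("scene","swab_pot")[:2]:
    ys,xs=np.where(r["region"]); print(r["p"],r["location"],ray(c,r["location"],.05),"base",ray(c,(xs.mean(),ys.max()),0),"top",ray(c,(xs.mean(),ys.min()),.1))
s=state(); print(s["tool_pos"],s["tool_rot"],s["joint_pos"])
c,im=shot("wrist","pics/w2.png")
for r in trace("wrist","knob")[:3]: print(r["p"],r["location"],ray(c,r["location"],.03),im[r["region"]].mean(0))
E
```

```text
0.68 [366.2, 366.6] [ 0.45576774 -0.3204947   0.05      ] base [ 0.44788218 -0.33452139  0.        ] top [ 0.46470311 -0.30050851  0.1       ]
[ 0.50012427 -0.13805139  0.15158446] [ 2.23964440e-04  3.00911518e-01  9.53652037e-01 -8.32529711e-06] [-4.12851199e-01 -1.40985715e-01  1.93630133e+00  3.21832936e-05
  1.34582990e+00 -1.37235803e+00]
0.98 [440.4, 143.8] [ 0.49807461 -0.04425869  0.03      ] [101.9624784   83.70797334   2.92224142]
0.89 [354.8, 333.9] [ 0.57946414 -0.16151763  0.03      ] [131.41952264 109.78427173   5.6000612 ]
0.71 [315.8, 222.6] [ 0.49529812 -0.13632395  0.03      ] [23.65807759 22.99594673 23.08714534]
```

View pics/w2.png

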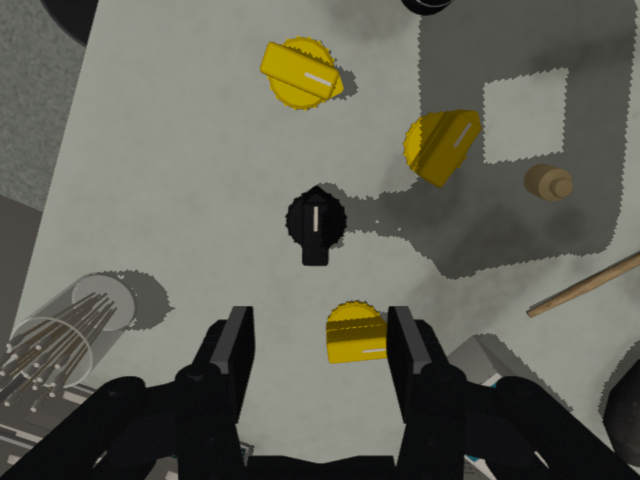

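Wrist view: the knob's bar stands upright in the image at column 316, tail edge at row 265 and nose tip near row 185, between the fingers. The pot (~(60,330)) and the yellow knobs are clear of the fingers' path.

```bash
python3 - <<'E'
from h import *
c=cam("wrist"); s=state()
t=ray(c,(315.5,265),.036); n=ray(c,(316,186),.036); l=ray(c,(316,206),.036)
d=(l-t)/np.linalg.norm(l-t); print("tail",t,"axis",t+.022*d,"pointer deg",np.degrees(np.arctan2(d[1],d[0])),np.linalg.norm(n-t),s["tool_pos"], "move",t+.022*d-s["tool_pos"])
sk=[ray(c,(286,221),.004),ray(c,(347,221),.004)]; print("skirt mid",(sk[0]+sk[1])/2,np.linalg.norm(sk[0]-sk[1]))
E
```

```text
tail [ 0.51767491 -0.15257405  0.036     ] axis [ 0.49981438 -0.13972877  0.036     ] pointer deg 144.27634081293488 0.05304743021399963 [ 0.500035   -0.13825694  0.15175919] move [-0.00022062 -0.00147182 -0.11575919]
skirt mid [ 0.50073821 -0.14016479  0.004     ] 0.043863567771306816
```

>>> {"api": "play_rows", "payload": {
  "linear": [
    [0,-0.0015,-0.04],
    [0,0,-0.04],
    [0,0,-0.03],
    [0,0,-0.02],
    [0,0,-0.011],
    [0,0,0]
  ],
  "turn": [0,0,0,0,0,0]
}}

```text
time: 3.2
tool_pos: [0.4993, -0.1397, 0.0099]
tool_rot: [-0.001, 0.301, 0.954, 0.0]
contact_force: [0.7, 0.4, -0.5]
gripper_width: 0.59
grasp_force: 0.0
```

>>> {"api": "play_rows", "payload": {
  "linear": [
    [0,0,0],
    [0,0,0],
    [0,0,0],
    [0,0,0],
    [0,0,0]
  ],
  "turn": [0,0,0,0,0],
  "hand": 0.0
}}

```text
time: 3.82
tool_pos: [0.5007, -0.1404, 0.0117]
tool_rot: [0.001, 0.301, 0.954, -0.0]
contact_force: [-1.4, 0.8, 6.9]
gripper_width: 0.196
grasp_force: 60.3
```

>>> {"api": "play_rows", "payload": {
  "linear": [
    [0,0,0.02],
    [0,0,0.04],
    [0,0,0.06],
    [0.02,0.05,0.05],
    [0.02,0.055,0.03],
    [0.02,0.055,0.02],
    [0.02,0.055,0],
    [0,0.055,0]
  ],
  "turn": [0,0,0,0,0,0,0,0]
}}

```text
time: 4.82
tool_pos: [0.5762, 0.1218, 0.2213]
tool_rot: [0.0, 0.301, 0.954, 0.0]
contact_force: [-0.0, -0.4, -0.7]
gripper_width: 0.198
grasp_force: 59.6
```

>>> {"api": "play_rows", "payload": {
  "linear": [
    [0,0,0],
    [0,0,0]
  ],
  "turn": [0,0]
}}

```text
time: 5.08
tool_pos: [0.5752, 0.1197, 0.2207]
tool_rot: [-0.0, 0.3, 0.954, -0.0]
contact_force: [-0.8, 0.2, -0.8]
gripper_width: 0.195
grasp_force: 59.6
```

```bash
python3 - <<'E'
from h import *
c,im=shot("wrist","pics/w3.png")
for t,z in(("controller",.046),("spindle",.05),("spindle_tip",.076),("knob",.2)):
  for r in trace("wrist",t)[:3]: print(t,round(r["p"],2),r["location"],ray(c,r["location"],z),r["region"].sum())
print(state()["tool_pos"])
E
```

```text
controller 0.88 [346.6, 67.9] [0.50277607 0.19461923 0.046     ] 24679
spindle 0.89 [347.5, 64.3] [0.50128729 0.19608958 0.05      ] 486
spindle_tip 0.75 [345.4, 65.1] [0.50149698 0.19248612 0.076     ] 490
spindle_tip 0.35 [84.4, 121.3] [0.43112693 0.03222961 0.076     ] 2667
knob 0.9 [319.5, 322.4] [0.58480989 0.1145571  0.2       ] 9486
knob 0.77 [18.2, 186.2] [0.46715173 0.05218042 0.2       ] 1853
knob 0.68 [121.9, 240.3] [0.50707185 0.06995855 0.2       ] 2380
[0.57563678 0.11870132 0.22130282]
```

View pics/w3.png

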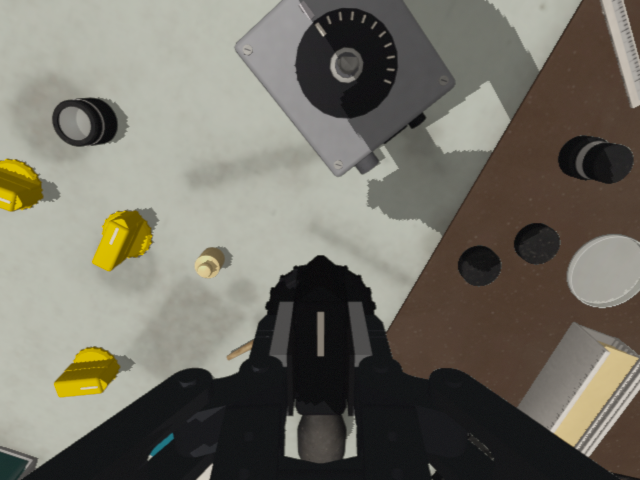

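Wrist view: the box has corners at (235,45), (337,175) and (455,80), with the shaft at about (346,65). The long front tick is at (320,28), with the aluminium bar beyond it, so the front faces upper-left, roughly world -x. The knob is held squarely at (320,330), pointer up. I'll go closer to read the shaft's flat.

>>> {"api": "play_rows", "payload": {
  "linear": [
    [-0.009,0.0175,-0.03],
    [-0.009,0.0175,-0.03],
    [0,0,-0.01],
    [0,0,0],
    [0,0,0]
  ],
  "turn": [0,0,0,0,0]
}}

```text
time: 5.95
tool_pos: [0.559, 0.1543, 0.1531]
tool_rot: [0.001, 0.301, 0.954, 0.001]
contact_force: [0.5, -0.2, -0.7]
gripper_width: 0.198
grasp_force: 59.6
```

```bash
python3 - <<'E'
from h import *
c,im=shot("wrist","pics/w4.png"); s=state(); print(s["tool_pos"])
for t,z in(("spindle",.05),("spindle_tip",.076),("controller",.046)):
  for r in trace("wrist",t)[:2]: print(t,round(r["p"],2),r["location"],ray(c,r["location"],z),r["region"].sum())
a=im[60:210,240:440]; cv2.imwrite("pics/w4c.png",cv2.resize(a,(800,600),interpolation=cv2.INTER_CUBIC)[:,:,::-1])
E
```

```text
[0.55897806 0.1543849  0.15316671]
spindle 0.87 [318.0, 116.9] [0.50023092 0.19616089 0.05      ] 647
spindle_tip 0.64 [318.1, 121.6] [0.50120363 0.1956715  0.076     ] 649
controller 0.85 [317.8, 109.2] [0.49687377 0.19836954 0.046     ] 39885
```

View pics/w4c.png

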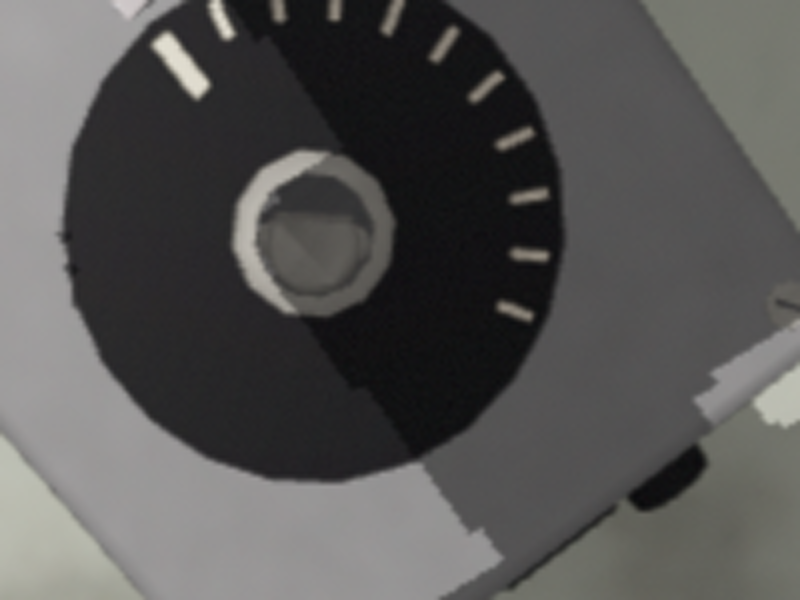

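Crop: the dial centre is at about (315,236) in crop pixels. The shaft's flat edge runs at y≈214, from (265,211) to (368,218), so the flat faces image-up, about 3° clockwise. The front tick at (180,65) is about 38° anticlockwise of up. The held knob points image-up, so it's already nearly aligned. Now for exact offsets.

```bash
python3 - <<'E'
from h import *
c=cam("wrist"); s=state(); P=np.array(s["tool_pos"])
f=lambda x,y,z: ray(c,(240+x/4,60+y/4),z)
print("tip",f(316,238,.076),"plate",f(313.5,234,.047))
m=f(180,65,.047)-f(313.5,234,.047); print("mark deg",np.degrees(np.arctan2(m[1],m[0])))
a=f(265,211,.076);b=f(368,218,.076);w=b-a;print("flat normal deg",np.degrees(np.arctan2(w[1],w[0]))+90,np.linalg.norm(w))
T=q2m(s["tool_rot"]);print("toolx deg",np.degrees(np.arctan2(T[1,0],T[0,0])))
for fn in("w2","w4"):
    g=cv2.cvtColor(cv2.imread(f"pics/{fn}.png"),cv2.COLOR_BGR2GRAY)
    r0,r1=(195,245) if fn=="w2" else (280,380)
    sub=g[r0:r1,308:332]; print(fn); ys,xs=np.where(sub>90); print(ys.min()+r0,ys.max()+r0,xs.mean()+308,len(ys), np.polyfit(ys,xs,1)[0])
E
```

```text
tip [0.49998611 0.19700226 0.076     ] plate [0.50050672 0.19611564 0.047     ]
mark deg -175.7512548575065
flat normal deg 141.19484067151825 0.012889987369768506
toolx deg 144.97261782099324
w2
207 230 315.5 96 -5.997797239722815e-17
w4
312 355 320.5 264 1.4979282060486795e-17
```

```bash
python3 - <<'E'
from h import *
C=camera_info("wrist");K=np.array(C["camera_matrix"]);M=np.array(C["mount"])
def tl(px,zt): # tool-frame point at tool z = zt
    d=M[:3,:3]@np.linalg.inv(K)@np.array([*px,1.]);o=M[:3,3];return (o+d*(zt-o[2])/d[2])*1000
zt=.1517-.036
t,a,b=[tl((316,r),zt) for r in(265,230.5,206.5)];print(t,a,b,"line from axis",a[0]-t[0]-22,b[0]-t[0]-22)
for zt in(-.0243,-.026):
    a2,b2=[tl((321,r),zt) for r in(355.5,311.5)];print(a2,b2,"axis in tool x",a2[0]-(a[0]-t[0]-22),b2[0]-(b[0]-t[0]-22))
E
```

```text
[-22.54522816  -1.28920659 115.7       ] [  1.43391324  -1.19202089 115.7       ] [ 17.34897711  -1.12751831 115.7       ] line from axis 1.979141398026428 17.894205272647966
[  2.89872617   1.92222563 -24.3       ] [ 19.04555413   1.92607785 -24.3       ] axis in tool x 0.9195847709713778 1.1513488573255586
[  4.0563845    1.92118905 -26.        ] [ 19.97024861   1.92498569 -26.        ] axis in tool x 2.0772431059050067 2.0760433324626995
```

```bash
python3 - <<'E'
from plant import *
for i in range(3): print(camera_info("wrist")["mount"][:,3], camera_info("wrist")["camera_matrix"][0])
E
```

```text
[ 0.08313654  0.00185038 -0.14212775  1.        ] [419.64158565   0.         320.23363941]
[ 0.08313654  0.00185038 -0.14212775  1.        ] [419.64158565   0.         320.23363941]
[ 0.08313654  0.00185038 -0.14212775  1.        ] [419.64158565   0.         320.23363941]
```

```bash
python3 - <<'E'
from h import *
C=camera_info("wrist");K=np.array(C["camera_matrix"]);M=np.array(C["mount"])
def tl(px,zt):
    d=M[:3,:3]@np.linalg.inv(K)@np.array([*px,1.]);o=M[:3,3];return (o+d*(zt-o[2])/d[2])
T=q2m(state()["tool_rot"])
k=np.array([.0018,tl((321,330),-.0255)[1],0])
for n,px,zt in(("tip",(319,119.5),.1532-.076),("plate",(318.4,118.5),.1532-.047)):
    q=tl(px,zt); print(n,q*1000,"move world mm",T@(q-k)*1000)
print(M[:3,3])
E
```

```text
tip [72.24560986  1.01023147 77.2       ] move world mm [-58.06032152  39.70302156 -77.30412401]
plate [ 71.35454182   0.55834579 106.2       ] move world mm [ -57.53355828   38.82815019 -106.30335371]
[ 0.08313654  0.00185038 -0.14212775]
```

>>> {"api": "play_rows", "payload": {
  "linear": [
    [-0.03,0.02,0],
    [-0.028,0.0193,0],
    [0,0,-0.02],
    [0,0,-0.02],
    [0,0,-0.015],
    [0,0,0],
    [0,0,0]
  ],
  "turn": [-3,0,0,0,0,0,0]
}}

```text
time: 7.02
tool_pos: [0.5002, 0.194, 0.0965]
tool_rot: [0.0, 0.326, 0.945, 0.0]
contact_force: [1.0, -0.1, 0.1]
gripper_width: 0.201
grasp_force: 59.6
```

```bash
python3 - <<'E'
from h import *
for i in range(4):
    s=state(); print(s["tool_pos"],s["contact_force"])
    grab_frame("side")
c,im=shot("side"); 
for r in trace("side","spindle")[:2]: print(r["location"],r["p"])
x,y=[int(v) for v in proj(c,[.5,.195,.075])]
print(x,y); a=im[y-60:y+60,x-80:x+80]; cv2.imwrite("pics/s1.png",cv2.resize(a,(800,600),interpolation=cv2.INTER_CUBIC)[:,:,::-1])
E
```

```text
[0.50018916 0.19398871 0.09648016] [ 1.03873371 -0.09047531  0.06821291]
[0.5003907  0.194129   0.09694151] [-0.02308988 -0.14813482 -0.57486428]
[0.50043763 0.19419715 0.09716993] [-0.26103505 -0.87748852  0.06178648]
[0.50040838 0.19428101 0.09727098] [-0.66428244 -0.1053607  -0.39459566]
252 220
```

View pics/s1.png

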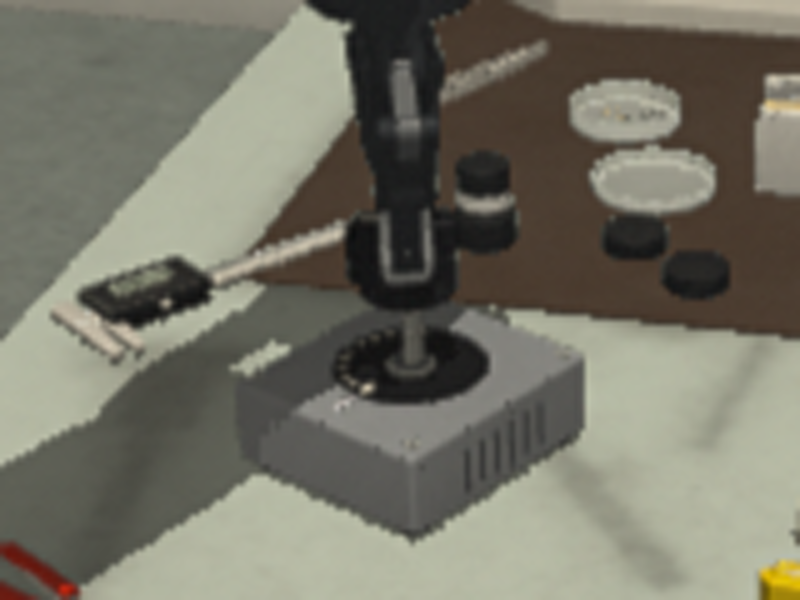

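Side crop: the knob (skirt centre x≈401) hangs upright above the shaft (x≈412), so a small sideways offset is possible. I'll quantify it from the side and scene pixel profiles.

```bash
python3 - <<'E'
from h import *
for n in("side","scene"):
    c,im=shot(n); g=cv2.cvtColor(im,cv2.COLOR_RGB2GRAY); p=proj(c,[.5,.195,.075]).round(1)
    d=(proj(c,[.51,.195,.075])-proj(c,[.49,.195,.075]))/20,(proj(c,[.5,.205,.075])-proj(c,[.5,.185,.075]))/20,(proj(c,[.5,.195,.085])-proj(c,[.5,.195,.065]))/20
    print(n,p,"px/mm x,y,z",np.round(d,2)); x,y=p.astype(int)
    for r in range(y-10,y+16,1): print(r,x-16,' '.join(f"{v:3d}" for v in g[r,x-16:x+16]))
E
```

```text
side [252.3 220.9] px/mm x,y,z [[ 0.32 -0.16]
 [-0.31 -0.14]
 [-0.02 -0.39]]
210 236  61  60  61  61  60  28  19  20  21  21  20  43 110 119  47  28  32  41  31  29  60 116  60  24  22  24  31  62  60  57  46  38
211 236  60  62  62  63  62  28  19  19  21  20  20  42 107 119  49  28  30  32  30  31  58 116  74  29  21  29  36  65  63  63  61  59
212 236  62  63  63  64  63  31  19  19  20  23  18  34  87 116  54  29  27  29  31  29  52  98  73  31  21  23  35  78  65  63  62  62
213 236  62  62  63  62  63  47  24  20  22  21  20  31  74  97  52  27  28  28  28  30  51  92  64  29  24  24  36  79  66  63  63  62
214 236  63  62  62  63  63  40  22  20  21  21  20  28  64  90  64  40  40  48  47  49  65  89  51  27  24  23  31  61  63  63  64  62
215 236  63  62  63  63  62  37  21  17  21  21  21  27  60  91  88  84  85  86  86  87  85  68  33  24  24  22  28  53  63  63  62  62
216 236  61  63  61  63  62  46  27  22  21  20  20  21  36  58  66  66  66  66  57  57  56  36  24  24  26  26  27  54  63  64  62  63
217 236  52  53  54  54  56  56  55  44  23  20  23  22  22  27  34  33
[... 5426 characters left out ...]
  32  29  21  57 149
228 247  73  70  72  36  37  44  20  27  30  31  20  21  20  74  86  73  55  65  63  88  68  29  28  31  32  33  32  29  29  20 105 147
229 247  66  64 145  74  70  73  73  17  19  16  15  18  16  34  62  67  76  61  63  58  35  29  31  32  32  31  31  29  26  13 113 142
230 247 140 133 153 144  39  40 137 130 173  78  26  17  16  13  22  32  45  29  33  29  30  30  31  32  31  32  29  27  20 102 138 140
231 247 150 145 141 158  54   5 149  75 104  51  28  27  29  29  29  26  28  28  25  33  32  32  31  33  30  26  23  15  66 142 142 136
232 247 109 165 188 239 144  92  81   9  17  24  29  33  33  33  30  32  32  33  30  31  31  31  30  28  23  19  75 134 131 142 137 136
```

The side and scene profiles, the bush and the dial centre all agree: the knob sits about 1 mm off in x and 1 mm off in y. I'll correct by (+0.8, -1.0) mm and descend gently.

>>> {"api": "play_rows", "payload": {
  "linear": [
    [0.0008,-0.001,0],
    [0,0,-0.003],
    [0,0,-0.002],
    [0,0,-0.002],
    [0,0,-0.002],
    [0,0,0]
  ],
  "turn": [0,0,0,0,0,0]
}}

```text
time: 8.18
tool_pos: [0.5003, 0.1932, 0.0872]
tool_rot: [-0.0, 0.326, 0.946, -0.0]
contact_force: [-1.1, 0.3, 0.1]
gripper_width: 0.202
grasp_force: 59.6
```

>>> {"api": "play_rows", "payload": {
  "linear": [
    [0,0,-0.001],
    [0,0,-0.001],
    [0,0,0]
  ],
  "turn": [0,0,0]
}}

```text
time: 8.55
tool_pos: [0.5005, 0.1935, 0.0854]
tool_rot: [0.0, 0.326, 0.946, 0.0]
contact_force: [-1.0, 1.8, -0.2]
gripper_width: 0.197
grasp_force: 59.6
```

>>> {"api": "play_rows", "payload": {
  "linear": [
    [0,0,-0.001],
    [0,0,-0.001],
    [0,0,0]
  ],
  "turn": [0,0,0]
}}

```text
time: 8.93
tool_pos: [0.5006, 0.1934, 0.0835]
tool_rot: [0.0, 0.326, 0.946, 0.0]
contact_force: [0.7, 2.5, 1.3]
gripper_width: 0.199
grasp_force: 59.7
```

>>> {"api": "play_rows", "payload": {
  "linear": [
    [0,0.0003,-0.001],
    [0,0,-0.001],
    [0,0,0]
  ],
  "turn": [0,0,0]
}}

```text
time: 9.3
tool_pos: [0.5007, 0.1936, 0.0818]
tool_rot: [0.0, 0.326, 0.946, 0.0]
contact_force: [-0.4, 1.8, 2.8]
gripper_width: 0.204
grasp_force: 60.0
```

>>> {"api": "play_rows", "payload": {
  "linear": [
    [0,0,-0.001],
    [0,0,-0.0005],
    [0,0,0]
  ],
  "turn": [0,0,0]
}}

```text
time: 9.68
tool_pos: [0.5008, 0.1936, 0.0805]
tool_rot: [0.0, 0.326, 0.946, 0.0]
contact_force: [-1.2, 0.9, 6.1]
gripper_width: 0.196
grasp_force: 60.3
```

>>> {"api": "play_rows", "payload": {
  "linear": [
    [0,0,0],
    [0,0,0]
  ],
  "turn": [-3,0]
}}

```text
time: 9.93
tool_pos: [0.5007, 0.1936, 0.0805]
tool_rot: [0.0, 0.35, 0.937, 0.0]
contact_force: [-1.5, 2.8, 4.8]
gripper_width: 0.195
grasp_force: 60.3
```

>>> {"api": "play_rows", "payload": {
  "linear": [
    [0,0,0],
    [0,0,0]
  ],
  "turn": [-3,0]
}}

```text
time: 10.18
tool_pos: [0.5007, 0.1936, 0.0805]
tool_rot: [0.0, 0.375, 0.927, 0.0]
contact_force: [-0.5, 1.5, 6.1]
gripper_width: 0.194
grasp_force: 60.3
```

>>> {"api": "play_rows", "payload": {
  "linear": [
    [0,0,0],
    [0,0,0]
  ],
  "turn": [-3,0]
}}

```text
time: 10.42
tool_pos: [0.5007, 0.1937, 0.0804]
tool_rot: [0.0, 0.399, 0.917, 0.0]
contact_force: [-1.6, 1.6, 5.5]
gripper_width: 0.195
grasp_force: 60.3
```

>>> {"api": "play_rows", "payload": {
  "linear": [
    [-0.0005,0.0005,0],
    [0,0,0],
    [0,0,0]
  ],
  "turn": [3,0,0]
}}

```text
time: 10.8
tool_pos: [0.5007, 0.1938, 0.0806]
tool_rot: [0.001, 0.375, 0.927, 0.0]
contact_force: [0.7, 0.3, 6.2]
gripper_width: 0.199
grasp_force: 60.2
```

>>> {"api": "play_rows", "payload": {
  "linear": [
    [0,0,0],
    [0,0,0]
  ],
  "turn": [3,0]
}}

```text
time: 11.05
tool_pos: [0.5007, 0.1938, 0.0806]
tool_rot: [0.001, 0.35, 0.937, 0.0]
contact_force: [0.3, 0.3, 5.5]
gripper_width: 0.2
grasp_force: 60.2
```

>>> {"api": "play_rows", "payload": {
  "linear": [
    [0,0,0],
    [0,0,0]
  ],
  "turn": [3,0]
}}

```text
time: 11.3
tool_pos: [0.5007, 0.1938, 0.0806]
tool_rot: [0.001, 0.325, 0.946, 0.0]
contact_force: [-0.7, 0.9, 4.5]
gripper_width: 0.199
grasp_force: 60.2
```

>>> {"api": "play_rows", "payload": {
  "linear": [
    [0,0,0],
    [0,0,0]
  ],
  "turn": [3,0]
}}

```text
time: 11.55
tool_pos: [0.5007, 0.1938, 0.0806]
tool_rot: [0.001, 0.301, 0.954, 0.0]
contact_force: [-0.0, -0.6, 5.7]
gripper_width: 0.198
grasp_force: 60.2
```

>>> {"api": "play_rows", "payload": {
  "linear": [
    [0,0,0],
    [0,0,0]
  ],
  "turn": [3,0]
}}

```text
time: 11.8
tool_pos: [0.5006, 0.1938, 0.0805]
tool_rot: [0.001, 0.276, 0.961, 0.0]
contact_force: [0.2, 0.1, 5.2]
gripper_width: 0.2
grasp_force: 60.3
```

```bash
python3 - <<'E'
from h import *
F=[];Q=[]
for i in range(10):
    s=state();F.append(s["contact_force"]);Q.append(s["ft_torque"]);c,im=shot("side")
print(np.mean(F,0),np.mean(Q,0),np.std(Q,0),s["tool_pos"])
g=cv2.cvtColor(im,cv2.COLOR_RGB2GRAY)
a=im[185:260,202:302]; cv2.imwrite("pics/s2.png",cv2.resize(a,(800,600),interpolation=cv2.INTER_CUBIC)[:,:,::-1])
for t in("spindle","knob"):
    for r in trace("side",t)[:2]: ys,xs=np.where(r["region"]);print(t,r["p"],r["location"],ys.min(),ys.max(),xs.min(),xs.max())
print([proj(c,[.5005,.195,z]).round(1) for z in(.046,.055,.06,.0635,.068,.0695,.072)])
E
```

```text
[-0.1854893   0.6171541   5.42364062] [0.10798768 0.03304191 0.00418591] [0.02044445 0.0133868  0.03258399] [0.50058688 0.19383134 0.08053885]
knob 0.87 [330.5, 318.4] 298 327 315 337
knob 0.85 [411.0, 290.4] 275 301 398 419
[array([253., 232.]), array([252.9, 228.6]), array([252.8, 226.6]), array([252.7, 225.3]), array([252.6, 223.5]), array([252.6, 223. ]), array([252.5, 222. ])]
```

View pics/s2.png

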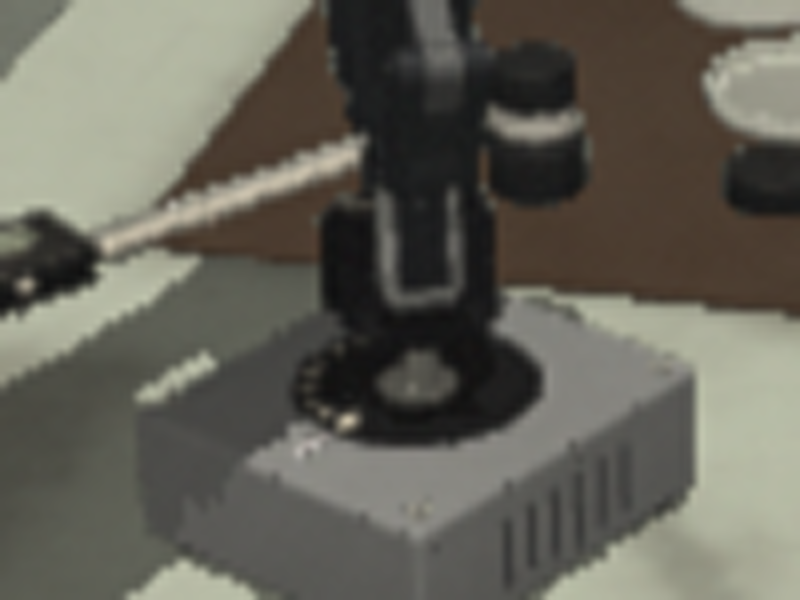

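Side crop: the skirt sits low over the bush with the shaft just visible under it. It is pressed about 2 mm (5.4 N), with no twisting torque, so the flat isn't engaged yet. I'll nudge toward the pointer side and sweep more finely.

>>> {"api": "play_rows", "payload": {
  "linear": [
    [-0.0004,0.0003,0],
    [0,0,0],
    [0,0,0],
    [0,0,0],
    [0,0,0],
    [0,0,0],
    [0,0,0],
    [0,0,0]
  ],
  "turn": [-1.5,-1.5,-1.5,-1.5,-1.5,-1.5,-1.5,-1.5]
}}

```text
time: 13.4
tool_pos: [0.4993, 0.1943, 0.0797]
tool_rot: [-0.0, 0.375, 0.927, -0.0]
contact_force: [0.6, 0.5, -0.2]
gripper_width: 0.198
grasp_force: 59.7
```

>>> {"api": "play_rows", "payload": {
  "linear": [
    [0,0,0],
    [0,0,0],
    [0,0,0],
    [0,0,0],
    [0,0,0],
    [0,0,0],
    [0,0,0],
    [0,0,0]
  ],
  "turn": [-2,-2,-2,-2,-2,-2,-2,-2]
}}

```text
time: 14.4
tool_pos: [0.4994, 0.1947, 0.0798]
tool_rot: [-0.0, 0.501, 0.865, 0.0]
contact_force: [-0.9, 4.6, -0.8]
gripper_width: 0.196
grasp_force: 59.5
```

```bash
cat >> h.py <<'E'
def ft(n=8):
    F=[];Q=[]
    for i in range(n):
        s=state();F.append(s["contact_force"]);Q.append(s["ft_torque"]);grab_frame("side")
    T=q2m(s["tool_rot"]);print("F",np.mean(F,0).round(2),"T",np.mean(Q,0).round(3),s["tool_pos"].round(4),"yaw",np.degrees(np.arctan2(T[1,0],T[0,0])).round(1),s["time"])
E
python3 -c "from h import *; ft(5)"
```

```text
F [-0.86  5.34 -1.29] T [0.885 0.101 0.044] [0.4994 0.1946 0.0798] yaw 120.0 14.6
```

It dropped onto the pins (vertical force back to about 0, and the shaft now turns with the knob at yaw 120). I'll relieve the side load and push on in small steps, watching the force.

>>> {"api": "play_rows", "payload": {
  "linear": [
    [0,0.0005,-0.001],
    [0,0,-0.001],
    [0,0,0]
  ],
  "turn": [1,0,0]
}}

```text
time: 15.02
tool_pos: [0.4996, 0.1949, 0.0781]
tool_rot: [0.0, 0.492, 0.87, 0.0]
contact_force: [-1.6, 4.4, 1.9]
gripper_width: 0.2
grasp_force: 59.8
```

>>> {"api": "play_rows", "payload": {
  "linear": [
    [0,0,-0.001],
    [0,0,-0.001],
    [0,0,0]
  ],
  "turn": [0,0,0]
}}

```text
time: 15.4
tool_pos: [0.4997, 0.195, 0.0761]
tool_rot: [0.0, 0.492, 0.87, 0.0]
contact_force: [-2.4, 5.1, 3.4]
gripper_width: 0.197
grasp_force: 60.0
```

>>> {"api": "play_rows", "payload": {
  "linear": [
    [0,0,-0.001],
    [0,0,0]
  ],
  "turn": [0,0]
}}

```text
time: 15.65
tool_pos: [0.4997, 0.195, 0.0749]
tool_rot: [0.0, 0.492, 0.87, 0.0]
contact_force: [-2.4, 5.1, 4.0]
gripper_width: 0.194
grasp_force: 60.0
```

>>> {"api": "play_rows", "payload": {
  "linear": [
    [-0.0004,0.0006,-0.001],
    [0,0,0],
    [0,0,0]
  ],
  "turn": [0,0,0]
}}

```text
time: 16.02
tool_pos: [0.4996, 0.1952, 0.0741]
tool_rot: [0.001, 0.492, 0.87, 0.0]
contact_force: [-0.2, 1.4, 3.6]
gripper_width: 0.197
grasp_force: 60.1
```

>>> {"api": "play_rows", "payload": {
  "linear": [
    [0,0,-0.001],
    [0,0,0]
  ],
  "turn": [0,0]
}}

```text
time: 16.27
tool_pos: [0.4995, 0.1952, 0.0731]
tool_rot: [0.001, 0.492, 0.87, 0.0]
contact_force: [1.0, 1.3, 4.0]
gripper_width: 0.196
grasp_force: 60.2
```

```bash
python3 -c "from h import *; ft(5)"
```

```text
F [0.71 1.27 3.81] T [ 0.196 -0.173  0.036] [0.4995 0.1952 0.073 ] yaw 121.0 16.475
```

>>> {"api": "play_rows", "payload": {
  "linear": [
    [0,0,-0.001],
    [0,0,0],
    [0,0,-0.001],
    [0,0,0]
  ],
  "turn": [0,0,0,0]
}}

```text
time: 17.02
tool_pos: [0.4994, 0.1953, 0.0708]
tool_rot: [0.0, 0.492, 0.87, 0.0]
contact_force: [2.3, 0.2, 2.9]
gripper_width: 0.199
grasp_force: 60.0
```

>>> {"api": "play_rows", "payload": {
  "linear": [
    [0,0,-0.001],
    [0,0,0]
  ],
  "turn": [0,0]
}}

```text
time: 17.27
tool_pos: [0.4995, 0.1953, 0.07]
tool_rot: [0.0, 0.492, 0.87, 0.0]
contact_force: [2.8, -0.7, 4.4]
gripper_width: 0.195
grasp_force: 60.2
```

>>> {"api": "play_rows", "payload": {
  "linear": [
    [0,0,-0.001],
    [0,0,0]
  ],
  "turn": [0,0]
}}

```text
time: 17.52
tool_pos: [0.4995, 0.1953, 0.0692]
tool_rot: [0.0, 0.492, 0.87, 0.0]
contact_force: [2.5, 0.1, 5.3]
gripper_width: 0.199
grasp_force: 60.3
```

>>> {"api": "play_rows", "payload": {
  "linear": [
    [0,0,-0.001],
    [0,0,0]
  ],
  "turn": [0,0]
}}

```text
time: 17.77
tool_pos: [0.4995, 0.1953, 0.0683]
tool_rot: [0.0, 0.492, 0.87, 0.0]
contact_force: [2.5, 0.0, 6.9]
gripper_width: 0.196
grasp_force: 60.4
```

>>> {"api": "play_rows", "payload": {
  "linear": [
    [0,0,-0.001],
    [0,0,0]
  ],
  "turn": [0,0]
}}

```text
time: 18.02
tool_pos: [0.4995, 0.1954, 0.0675]
tool_rot: [0.0, 0.492, 0.87, 0.0]
contact_force: [1.0, -1.1, 6.7]
gripper_width: 0.198
grasp_force: 60.4
```

```bash
python3 -c "from h import *; ft(4)"
```

```text
F [ 1.4  -0.64  6.71] T [-0.066 -0.317  0.046] [0.4995 0.1954 0.0675] yaw 121.0 18.175
```

>>> {"api": "play_rows", "payload": {
  "linear": [
    [0,0,-0.001],
    [0,0,0]
  ],
  "turn": [0,0]
}}

```text
time: 18.48
tool_pos: [0.4996, 0.1954, 0.0667]
tool_rot: [0.0, 0.492, 0.87, 0.0]
contact_force: [0.9, -0.9, 8.2]
gripper_width: 0.194
grasp_force: 60.6
```

>>> {"api": "play_rows", "payload": {
  "linear": [
    [0,0,-0.001],
    [0,0,0]
  ],
  "turn": [0,0]
}}

```text
time: 18.73
tool_pos: [0.4996, 0.1954, 0.066]
tool_rot: [0.0, 0.492, 0.87, 0.0]
contact_force: [-0.7, 0.2, 10.2]
gripper_width: 0.195
grasp_force: 60.8
```

```bash
python3 -c "from h import *; ft(4)"
```

```text
F [-0.21 -0.61  9.58] T [-0.149 -0.051 -0.011] [0.4996 0.1954 0.0661] yaw 121.0 18.875
```

>>> {"api": "play_rows", "payload": {
  "linear": [
    [0,0,0.002],
    [0,0,0.002],
    [0,0,0],
    [0,0,0]
  ],
  "turn": [0,0,0,0]
}}

```text
time: 19.42
tool_pos: [0.4995, 0.1953, 0.0689]
tool_rot: [0.0, 0.492, 0.87, 0.0]
contact_force: [3.8, -0.2, 3.0]
gripper_width: 0.195
grasp_force: 60.2
```

```bash
python3 -c "from h import *; ft(4)"
```

```text
F [ 3.8  -0.18  4.02] T [-0.03  -0.743  0.063] [0.4994 0.1954 0.0689] yaw 121.0 19.575
```

Home: the underside stays about 17 mm below the tip through the 4–10 N range. I'll unload it and turn anticlockwise, trimming side forces.

>>> {"api": "play_rows", "payload": {
  "linear": [
    [0.0003,0,0.0008],
    [0,0,0],
    [0,0,0],
    [0,0,0],
    [0,0,0],
    [0,0,0]
  ],
  "turn": [0,5,5,5,5,0]
}}

```text
time: 20.38
tool_pos: [0.499, 0.1948, 0.0693]
tool_rot: [-0.0, 0.334, 0.942, -0.001]
contact_force: [3.9, -2.9, 3.1]
gripper_width: 0.198
grasp_force: 60.0
```

```bash
python3 -c "from h import *; ft(4)"
```

```text
F [ 2.96 -3.3   3.78] T [-0.56  -0.584  0.008] [0.499  0.1949 0.0693] yaw 140.9 20.525
```

>>> {"api": "play_rows", "payload": {
  "linear": [
    [0.0006,-0.0006,0.0005],
    [0,0,0],
    [0,0,0],
    [0,0,0],
    [0,0,0],
    [0,0,0]
  ],
  "turn": [0,5,5,5,5,0]
}}

```text
time: 21.32
tool_pos: [0.499, 0.1947, 0.0695]
tool_rot: [-0.001, 0.166, 0.986, -0.0]
contact_force: [0.4, -2.7, 3.2]
gripper_width: 0.196
grasp_force: 60.0
```

```bash
python3 -c "from h import *; ft(4)"
```

```text
F [-0.65 -2.51  3.01] T [-0.51   0.006 -0.034] [0.4991 0.1947 0.0696] yaw 160.9 21.475
```

>>> {"api": "play_rows", "payload": {
  "linear": [
    [0,-0.0004,0.0003],
    [0,0,0],
    [0,0,0],
    [0,0,0],
    [0,0,0],
    [0,0,0]
  ],
  "turn": [0,5,5,5,4,0]
}}

```text
time: 22.28
tool_pos: [0.499, 0.1943, 0.0698]
tool_rot: [-0.001, 0.001, 1.0, -0.0]
contact_force: [-2.1, -2.8, 2.3]
gripper_width: 0.2
grasp_force: 59.9
```

>>> {"api": "play_rows", "payload": {
  "linear": [
    [0,0,0],
    [0,0,0],
    [0,0,0]
  ],
  "turn": [2,2,0]
}}

```text
time: 22.65
tool_pos: [0.4991, 0.1941, 0.0698]
tool_rot: [-0.001, -0.035, 0.999, -0.0]
contact_force: [-4.5, -3.5, 2.5]
gripper_width: 0.194
grasp_force: 59.9
```

```bash
python3 -c "from h import *; ft(4)"
```

```text
F [-3.93 -3.34  1.98] T [-0.619  0.658 -0.062] [0.4991 0.1942 0.0699] yaw -176.0 22.8
```

>>> {"api": "play_rows", "payload": {
  "linear": [
    [-0.0004,-0.0003,0],
    [0,0,0],
    [0,0,0]
  ],
  "turn": [2,1,0]
}}

```text
time: 23.22
tool_pos: [0.4991, 0.1941, 0.0701]
tool_rot: [-0.001, -0.061, 0.998, -0.0]
contact_force: [-4.9, -3.2, 1.2]
gripper_width: 0.199
grasp_force: 59.9
```

```bash
python3 -c "from h import *; ft(4)"
```

```text
F [-4.2  -3.64  1.73] T [-0.539  0.695 -0.043] [0.4991 0.194  0.0701] yaw -173.0 23.375
```

>>> {"api": "play_rows", "payload": {
  "linear": [
    [0,0,0],
    [0,0,0],
    [0,0,0],
    [0,0,0],
    [0,0,0]
  ],
  "turn": [0,0,0,0,0],
  "hand": 0.04
}}

```text
time: 24.05
tool_pos: [0.4997, 0.1942, 0.0705]
tool_rot: [0.0, -0.061, 0.998, 0.0]
contact_force: [-0.4, -0.8, -0.3]
gripper_width: 0.469
grasp_force: 0.0
```

>>> {"api": "play_rows", "payload": {
  "linear": [
    [0,0,0.01],
    [0,0,0.02],
    [0.01,0,0.03],
    [0.02,0,0.03],
    [0.02,0,0.02],
    [0,0,0],
    [0,0,0]
  ],
  "turn": [0,0,0,0,0,0,0]
}}

```text
time: 24.92
tool_pos: [0.5487, 0.194, 0.18]
tool_rot: [-0.001, -0.061, 0.998, -0.0]
contact_force: [-0.2, 0.6, 0.1]
gripper_width: 0.471
grasp_force: 0.0
```

```bash
python3 - <<'E'
from h import *
c,im=shot("wrist","pics/w9.png"); print(state()["tool_pos"],proj(c,[.5,.195,.09]))
x,y=[int(v) for v in proj(c,[.5,.195,.09])]; x=min(max(x,130),510);y=min(max(y,100),380)
a=im[y-100:y+100,x-130:x+130]; cv2.imwrite("pics/w9c.png",cv2.resize(a,(780,600))[:,:,::-1])
E
```

```text
[0.54830254 0.19399068 0.17933731] [329.73805771 161.33359729]
```

View pics/w9c.png

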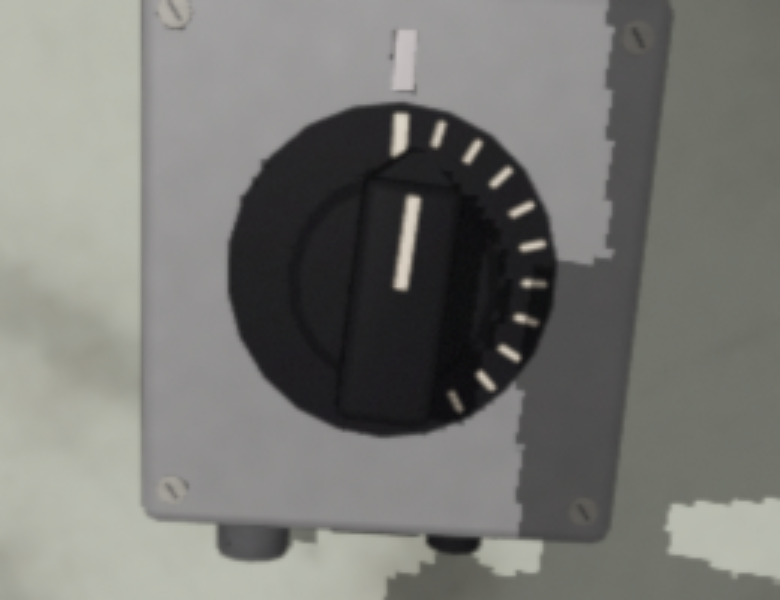

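Final crop: the knob is seated on the dial. Its white line, (412,200) to (400,290), points at the front tick at (400,135), about 5° off and well inside the 18° limit. The hand is clear. Contact height to home height differs by 13 mm, as a full snap should.

```bash
python3 -c "
from plant import *
print(job_done())"
```

```text
the job is handed in; nothing more can be done
None
```

The knob is on the shaft, judged home from force and height readings; I turned it anticlockwise to within about 5° of the front mark (limit 18°) without clearly feeling the off stop, let go and handed the job in at about 25 s; no verdict came back.

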